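# Complete the interlocking carton layer

### The job

Complete the interlocking layer of medicine cartons on the pallet slab: slide the two waiting cartons along the board into the two empty outlined places, one lengthwise along the far rail and one crosswise in the near row, square and snug against their neighbours. Do not lift or tip any carton (their bottoms are only tucked shut), and leave the three laid cartons in their places and the bottle, jar and basket where they stand.

Things in the scene. Friction and masses are not known exactly. Their poses are not given: they have to be found in the camera images.
- station: fixed packing station: flat board, top 22 mm above the table, reaching from x -155 to +63 and y -292 to +76 mm. Origin at table level under the middle of the five-carton layer; x points away from the robot (far), y left, z up, turned up to 0.25 rad. The wooden pallet slab is inlaid flush in the grey feed board, so cartons slide over without a step. Near (-x) and right (-y) sides are open
- slab (a point): middle of the wooden pallet slab's top (station x 0, y 0). Thin blue lines outline five places. Far row: two cartons end to end, 75 mm side along station y. Near row: three side by side, 75 mm side along station x, so that the joints do not line up. About 1 mm of play per carton
- far_rail (a point): aluminium stop rail along the far edge of the board, over its whole width, 12 mm high above the board; this point is at board level on its inner face (station x +63.5, y 0 mm). The rail runs along station y
- left_rail (a point): aluminium stop rail along the left edge of the slab, 12 mm high above the board; this point is at board level on its inner face (station x 0, y +76.5 mm). The rail runs along station x
- place_far_right (a point): centre of the empty place at the right of the far row, on the slab's top (station x +37.5, y -38 mm); the carton here lies with its 75 mm side along the station's y, touching the far rail and the laid far carton
- place_near_right (a point): centre of the empty place at the right of the near row, on the slab's top (station x -25.5, y -51 mm); the carton here lies with its 75 mm side along the station's x, touching the middle near carton and the far row
- carton_a: white carton, 75 x 50 x 45 mm high, about 0.15 kg, with a green band round one end; origin at the centre of its underside, its x axis along the 75 mm side, y along the 50 mm side, z up. Waits loose on the right part of the board, near the far rail, its 75 mm side roughly along the station's y (within 0.3 rad)
- carton_b: white carton, 75 x 50 x 45 mm high, about 0.15 kg, with a green band round one end; origin at the centre of its underside, its x axis along the 75 mm side, y along the 50 mm side, z up. Waits loose on the board to the right of the near row and a little nearer the robot than that row, its 75 mm side roughly along the station's x (within 0.3 rad)
- laid_far_left: white carton, 75 x 50 x 45 mm high, about 0.15 kg, with a green band round one end; origin at the centre of its underside, its x axis along the 75 mm side, y along the 50 mm side, z up. Already laid in the left place of the far row (station x +37.5, y +38 mm), 75 mm side along station y
- laid_near_left: white carton, 75 x 50 x 45 mm high, about 0.15 kg, with a green band round one end; origin at the centre of its underside, its x axis along the 75 mm side, y along the 50 mm side, z up. Already laid in the left place of the near row (station x -25.5, y +51 mm), 75 mm side along station x
- laid_near_mid: white carton, 75 x 50 x 45 mm high, about 0.15 kg, with a green band round one end; origin at the centre of its underside, its x axis along the 75 mm side, y along the 50 mm side, z up. Already laid in the middle place of the near row (station x -25.5, y 0 mm), 75 mm side along station x
- amber_bottle: bystander: amber bottle with a black cap, 60 mm diameter, 130 mm high, standing on the table to the right; origin at the centre of its underside
- amber_jar: bystander: amber jar with a white lid, 64 mm diameter, 85 mm high, standing on the table to the right; origin at the centre of its underside
- red_basket: bystander: red open basket, 120 x 170 x 55 mm high, on the table to the left; origin at the centre of its underside
Not all that is in view belongs to the job. Leave any pink or yellow look-alike of the carton_b alone.

How it is judged:
By the outcome, as a careful person would: the job done as asked, in the order asked, and still so for the second after the job is handed in, with the robot touching nothing.
It also fails if it takes over 69 s, if anything falls off the work surface, if the arm or the gripper's body presses on something with over 40 N, if the wrist force passes 120 N, or if a joint passes its speed limit or range.

### The arm

A 6-joint arm with a two-finger parallel gripper is mounted at the origin on the work surface. World frame = base frame: x ahead of the robot, y to its left, z up, the work surface at z = 0. Lengths are in m, angles in rad, forces in N, time in s.
With the tool pointing down it reaches from about 0.4 to 0.825 m from the base axis. Payload 7 kg.
Tool frame: the origin (TCP) lies midway between the tips of the shut fingers; the grasp point (between the pads) lies 19 mm behind it (bot.grip_depth is the distance from the TCP to the grasp point, in m); z points along the fingers, y is the line along which they close (so a half turn about z gives the same grasp; the last joint's range is limited). The gripper opens to 85 mm and grips with 20 to 120 N. Pads are 22 mm wide; open, the fingers measure 114 mm over their backs; the gripper's body (76 mm by 85 mm) begins 54 mm behind the grasp point. The pads swing forward as they close: fully open they stand 13 mm farther back than shut.
Start: joints at [-0.829, 0.359, 0.012, 0, -1.224, -0.288], TCP at [0.296, -0.607, 0.231] pointing down, gripper open.
Joint ranges: [-3.07, 3.07], [-1.43, 2.12], [-1.02, 1.25], [-3.03, 1.67], [-3.05, -0], [-3.03, 3.03]. Speed limits (rad/s): [2.39, 2.39, 3.01, 3.14, 3.14, 3.14].

### API

Orientations are given as [roll, pitch, yaw] about the fixed x, y, z axes, in that order (R = Rz(yaw) Ry(pitch) Rx(roll)).
In Python, from station import monitor, vision, bot gives the robot as it stands.
- The arm moves only by the tool carry_out, never from a script. Its argument "series" is a list of rows, each a list of 5 numbers: the shift along the world's x, y, z in cm, then the turn about the world's z in degrees, then the closure, from -1 (fully open) to 1 (shut). In form: [[tx, ty, tz, yaw, grip], ...]. A call has 1 to 5 rows; each row shifts and turns the commanded pose from where the row before left it; what a row does not reach is not made up. A row lasts 1/10 s, in which the tool goes at most 50 mm and 8.59 degrees, less where a joint would pass 70% of its speed; a pose out of reach is approached as far as the arm can. A call with a gripper value outside its range is refused whole. The fingers move at their own pace and stop on an object; the grip force is fixed at half the most. Time passes only in rows, so rows that do not move let the fingers close. It gives the time, the measured TCP pose, the force, the opening and the grip force at its end, in the units of the state.
- monitor.observe(): the state, without advancing time (a new reading comes with each control period).
- vision.snapshot(name): name is "side" or "top" or "wrist"; returns a dict with "color" (420x560x3 uint8, red, green, blue), "z_map" (420x560 float32, m along the optical axis (not along the pixel's ray), 0 where there is no reading), "fx", "fy", "cx", "cy" (pixels), "k1" (the pictures are not rectified: a ray, as slopes to the right and down, at radius r is drawn at 1 + k1 r^2 times it, then the intrinsics apply), "extrinsics" (4x4, takes a point from camera to world coordinates). Camera axes: x right, y down, z forward; pixel columns grow to the right and rows downward; lengths in m; the calibration is good to about 2 mm. A picture is of the moment at which its call begins.
- bot.close_job(): hands the job in; it is judged then, once.
The state is a dict: "clock": time; "joints": joint angles; "qd": joint speeds; "joint_efforts": joint torques, N m; "eef_pos": TCP position; "ee_rot": TCP orientation; "ft_force": force on the tool from outside, world axes, zero at the start; "ft_torque": the same for the moment, N m; "gripper_width": opening from 0.0 (shut) to 1.0 (fully open); "grasp_force": force on a finger pad.
Only numpy, scipy, OpenCV 4.12 (cv2) and the standard library are available. Lean on these libraries where they do the work, as an engineer would, in place of code of your own. Each camera call takes 0.05 s, during which the arm holds its last target. There are 200 camera calls.

## Working session

There is one attempt and no reset: what is moved stays moved. The work goes in short steps, Python scripts to look and compute and a tool call to move; the robot and the scene stay as the last step left them, time stands still between calls to the robot, and variables do not carry over. Pictures are saved under pics/ and viewed, at most 10 in all, crops included, and the job is handed in when it is done.

Besides the shell and the picture viewer there is one more tool, called after "Emit:" as name(argument=value, ...) on one line, values as JSON. carry_out: Moves the arm, as the interface text tells. Its arguments: {"type":"object","properties":{"series":{"type":"array"}},"required":["series"]}

```bash
ls; mkdir -p pics; cat > h.py <<'E'
from station import monitor, vision, bot
import numpy as np, cv2
def snap(n):
    s=vision.snapshot(n); return s
def save(s,name,crop=None,scale=1):
    im=s["color"][:,:,::-1]
    if crop: r0,r1,c0,c1=crop; im=im[r0:r1,c0:c1]
    if scale!=1: im=cv2.resize(im,None,fx=scale,fy=scale,interpolation=cv2.INTER_CUBIC)
    cv2.imwrite("pics/"+name+".png",im)
def ray(s,uv):
    uv=np.atleast_2d(np.float64(uv)); d=np.c_[(uv[:,0]-s["cx"])/s["fx"],(uv[:,1]-s["cy"])/s["fy"]]
    x=d.copy()
    for _ in range(20): x=d/(1+s["k1"]*(x**2).sum(1,keepdims=True))
    T=np.array(s["extrinsics"]); return T[:3,3],np.c_[x,np.ones(len(x))]@T[:3,:3].T
def onplane(s,uv,z):
    o,r=ray(s,uv); return o+r*((z-o[2])/r[:,2])[:,None]
def cloud(s):
    v,u=np.mgrid[:420,:560]; o,r=ray(s,np.c_[u.ravel(),v.ravel()])
    return (o+r*s["z_map"].reshape(-1,1)).reshape(420,560,3)
E
python3 - <<'E'
from h import *
a=snap("top");b=snap("side")
im=np.hstack([a["color"],b["color"]])[:,:,::-1]
cv2.imwrite("pics/top.png",a["color"][:,:,::-1]);cv2.imwrite("pics/side.png",b["color"][:,:,::-1])
for s in(a,b): print(np.round(s["extrinsics"],3),s["fx"],s["k1"])
print(monitor.observe())
E
```

```text
pics
[[-0.01  -0.993  0.116  0.443]
 [-1.     0.011  0.012  0.011]
 [-0.013 -0.116 -0.993  1.074]
 [ 0.     0.     0.     1.   ]] 393.5275835712471 -0.09136204184285053
[[-0.909 -0.305  0.286  0.267]
 [-0.418  0.687 -0.594  0.65 ]
 [-0.015 -0.659 -0.752  0.822]
 [ 0.     0.     0.     1.   ]] 381.16290026708083 -0.026365577892880094
{'clock': 0.1, 'joints': array([-8.28895761e-01,  3.59308187e-01,  1.11578655e-02, -2.83640013e-04,
       -1.22412204e+00, -2.88130432e-01]), 'qd': array([-0.00013231, -0.00084688, -0.00015475,  0.00019679,  0.00097091,
        0.0026298 ]), 'joint_efforts': array([ 1.84885193e-04, -5.84765053e+01,  2.94109672e+01,  6.95449680e+00,
       -3.21209263e-03,  9.49361379e-06]), 'eef_pos': array([ 0.29568758, -0.60630902,  0.23046966]), 'ee_rot': array([ 3.14010169e+00, -1.63802031e-04, -2.68791897e+00]), 'ft_force': array([-0.19910651,  0.22325785, -0.37835749]), 'ft_torque': array([ 0.05626377,  0.00686807, -0.00080357]), 'grasp_force': 0.0, 'gripper_width': 1.0004630750494592}
```

View pics/top.png

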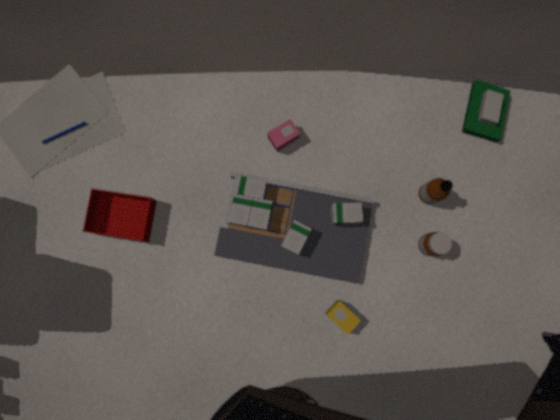

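View pics/side.png

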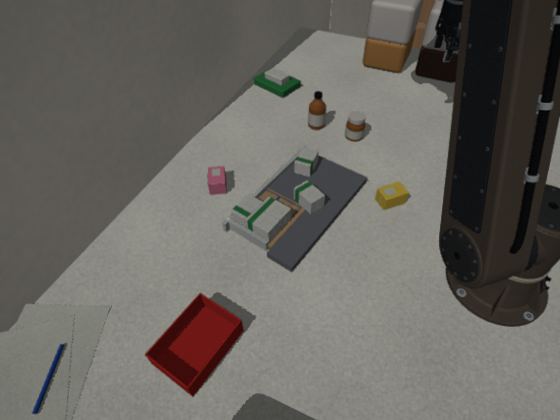

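The top view shows the layer at about (262,207) with the two empty places at (284,197) and (277,219). White cartons wait at (347,212), which is A by the far rail, and at (298,238), which is B. The pink (284,134) and yellow (343,317) look-alikes are off the board and stay untouched.

```bash
cat >> h.py <<'E'
def tops(s,minA=60,show=True):
    "carton tops: cloud points at top height -> clusters -> rect in world xy"
    P=cloud(s); m=((P[...,2]>0.058)&(P[...,2]<0.076)&(s["z_map"]>0)).astype(np.uint8)
    m=cv2.morphologyEx(m,cv2.MORPH_OPEN,np.ones((3,3)))
    n,l,st,_=cv2.connectedComponentsWithStats(m,connectivity=4); out=[]
    for i in range(1,n):
        if st[i,4]<minA: continue
        c=max(cv2.findContours((l==i).astype(np.uint8),0,1)[0],key=len)[:,0]
        w=onplane(s,c,0.067)[:,:2]
        (x,y),(a,b),t=cv2.minAreaRect((w*1000).astype(np.float32))
        if a<b: t+=90
        t=(t+90)%180-90
        print("px",st[i,:4],"n",st[i,4],"xy %.0f %.0f size %.0f %.0f longdir %.1f"%(x,y,max(a,b),min(a,b),t),"z %.3f"%np.median(P[l==i][:,2]))
E
python3 - <<'E'
from h import *
s=snap("top"); tops(s)
P=cloud(s)
hsv=cv2.cvtColor(s["color"],cv2.COLOR_RGB2HSV)
# board dark grey region
m=((P[...,2]>0.012)&(P[...,2]<0.030)&(hsv[...,2]<95)).astype(np.uint8); m[:160]=0;m[300:]=0;m[:,:200]=0;m[:,400:]=0
m=cv2.morphologyEx(m,cv2.MORPH_CLOSE,np.ones((15,15)));m=cv2.morphologyEx(m,cv2.MORPH_OPEN,np.ones((5,5)))
c=max(cv2.findContours(m,0,1)[0],key=cv2.contourArea)[:,0]
w=onplane(s,c,0.022)[:,:2]*1000
r=cv2.minAreaRect(w.astype(np.float32));print(r,cv2.boxPoints(r))
E
```

```text
px [32  0 36  5] n 103 xy 1213 680 size 115 14 longdir 84.4 z 0.065
px [10  2 20  5] n 73 xy 1218 778 size 65 14 longdir 87.7 z 0.067
px [229 176  43  53] n 1675 xy 601 74 size 126 102 longdir -11.7 z 0.066
px [333 202  30  21] n 573 xy 571 -174 size 76 51 longdir -88.2 z 0.066
px [282 221  29  33] n 573 xy 509 -39 size 75 49 longdir -27.3 z 0.067
((533.7802124023438, -35.948760986328125), (394.84930419921875, 221.5623321533203), 78.36135864257812) [[ 385.4486  -206.96542]
 [ 602.45544 -251.66309]
 [ 682.1118   135.0679 ]
 [ 465.10498  179.76556]]
```

Station yaw is about -11.7° and its origin is at (0.596, 0.049). In station coordinates A is at (21, -223) mm turned +13°, and B at (-67, -104) mm turned -15°. Sizes and heights check out. I'll push with two fingers straddling each face, starting with A towards the far rail.

Emit:
carry_out(series=[[1.85,3.7,0,-3.1,0.05],[1.85,3.7,0,-3.1,0.05],[1.85,3.7,0,-3.1,0.05],[1.85,3.7,0,-3.1,0.05],[1.85,3.7,0,-3.1,0.05]])

```text
clock: 0.65
eef_pos: [0.3887, -0.4201, 0.2311]
ee_rot: [3.141, -0.0, -2.961]
ft_force: [0.5, -0.3, 0.3]
gripper_width: 0.474
grasp_force: 0.0
```

Emit:
carry_out(series=[[1.85,3.7,0,-3.1,0.05],[1.85,3.7,0,-3.1,0.05],[1.85,3.7,0,-3.1,0.05],[1.85,3.7,0,-3.1,0.05],[1.85,3.7,0,-3.1,0.05]])

```text
clock: 1.15
eef_pos: [0.4812, -0.235, 0.2313]
ee_rot: [3.141, 0.0, 3.052]
ft_force: [0.5, -0.6, -0.4]
gripper_width: 0.477
grasp_force: 0.0
```

Emit:
carry_out(series=[[1.85,3.7,0,-3.1,0.05],[1.85,3.7,0,-3.6,0.05],[0,0,0,0,0.05],[0,0,0,0,0.05]])

```text
clock: 1.55
eef_pos: [0.5181, -0.1617, 0.231]
ee_rot: [-3.142, -0.001, 2.94]
ft_force: [0.3, -0.1, -0.4]
gripper_width: 0.476
grasp_force: 0.0
```

```bash
python3 - <<'E'
from h import *
s=snap("wrist"); save(s,"w1"); print(np.round(s["extrinsics"],3)); tops(s,400)
E
```

```text
[[ 0.201  0.944  0.262  0.453]
 [ 0.98  -0.194 -0.053 -0.148]
 [ 0.     0.267 -0.964  0.373]
 [ 0.     0.     0.     1.   ]]
px [373 108  83  96] n 4939 xy 510 -41 size 75 53 longdir -27.3 z 0.066
px [484 163  76 127] n 8188 xy 601 54 size 141 73 longdir 1.0 z 0.066
px [  7 184  47  57] n 827 xy 487 -388 size 56 31 longdir 9.2 z 0.063
px [235 216  88  66] n 4092 xy 571 -174 size 75 53 longdir -88.5 z 0.066
px [ 46 314  42  17] n 409 xy 605 -403 size 43 18 longdir 68.4 z 0.066
```

View pics/w1.png

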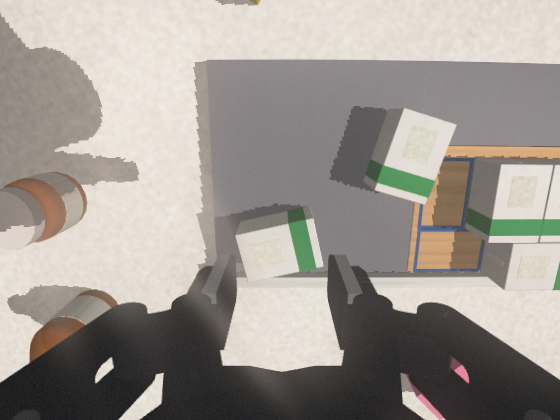

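The wrist view confirms A at (280,245) near the far rail and B at (413,155). The empty outlined places are at (450,250) and (445,195). Next I'll refine the station pose from the blue lines and the board edges.

```bash
python3 - <<'E'
from h import *
s=snap("wrist"); c=s["color"].astype(int); hsv=cv2.cvtColor(s["color"],cv2.COLOR_RGB2HSV)
v=hsv[...,2]
near=[];far=[]
for u in list(range(230,480,5)):
    col=v[:,u]
    g=np.diff(col.astype(int)); k=40+np.argmin(g[40:90]); near.append((u,k+.5))
for u in list(range(330,405,5)):
    g=np.diff(v[:,u].astype(int)); k=255+np.argmax(g[255:290]); far.append((u,k+.5))
for n,p in(("near",near),("far",far)):
    w=onplane(s,p,.022)[:,:2]*1000; vx,vy,x,y=cv2.fitLine(w.astype(np.float32),cv2.DIST_HUBER,0,.01,.01).ravel()
    print(n,np.degrees(np.arctan2(vy,vx)),x,y,"dist from (596,49)",(x-596)*np.cos(np.radians(-11.7))+(y-49)*np.sin(np.radians(-11.7)))
m=((hsv[...,0]>105)&(hsv[...,0]<130)&(hsv[...,1]>120)).astype(np.uint8); m[:, :400]=0; m[290:]=0
vv,uu=np.nonzero(m); w=onplane(s,np.c_[uu,vv],.022)[:,:2]*1000-np.array([596,49])
t=np.radians(-11.7); X=w@[np.cos(t),np.sin(t)]; Y=w@[-np.sin(t),np.cos(t)]
for n,q in(("X",X),("Y",Y)): print(n,np.histogram(q,bins=np.arange(-100,100,3)))
E
```

```text
near 78.387146 417.1539 -64.72985 dist from (596,49) -152.0672117285465
far 79.08166 641.8165 -87.76057 dist from (596,49) 72.59789352243777
X (array([0, 0, 0, 0, 0, 0, 0, 0, 0, 0, 0, 0, 0, 0, 0, 0, 0, 0, 0, 0, 0, 0,
       0, 0, 0, 0, 0, 0, 0, 0, 0, 0, 0, 0, 0, 0, 0, 0, 0, 0, 0, 0, 0, 0,
       0, 0, 0, 0, 0, 0, 0, 0, 0, 0, 2, 0, 0, 0, 0, 0, 0, 0, 0, 0, 0, 0]), array([-100,  -97,  -94,  -91,  -88,  -85,  -82,  -79,  -76,  -73,  -70,
        -67,  -64,  -61,  -58,  -55,  -52,  -49,  -46,  -43,  -40,  -37,
        -34,  -31,  -28,  -25,  -22,  -19,  -16,  -13,  -10,   -7,   -4,
         -1,    2,    5,    8,   11,   14,   17,   20,   23,   26,   29,
         32,   35,   38,   41,   44,   47,   50,   53,   56,   59,   62,
         65,   68,   71,   74,   77,   80,   83,   86,   89,   92,   95,
         98]))
Y (array([0, 0, 0, 0, 0, 0, 0, 0, 1, 0, 0, 0, 0, 0, 0, 0, 0, 0, 0, 0, 0, 0,
       0, 0, 0, 0, 0, 0, 0, 0, 0, 0, 1, 0, 0, 0, 0, 0, 0, 0, 0, 0, 0, 0,
       0, 0, 0, 0, 0, 0, 0, 0, 0, 0, 0, 0, 0, 0, 0, 0, 0, 0, 0, 0, 0, 0]), array([-100,  -97,  -94,  -91,  -88,  -85,  -82,  -79,  -76,  -73,  -70,
        -67,  -64,  -61,  -58,  -55,  -52,  -49,  -46,  -43,  -40,  -37,
        -34,  -31,  -28,  -25,  -22,  -19,  -16,  -13,  -10,   -7,   -4,
         -1,    2,    5,    8,   11,   14,   17,   20,   23,   26,   29,
         32,   35,   38,   41,   44,   47,   50,   53,   56,   59,   62,
         65,   68,   71,   74,   77,   80,   83,   86,   89,   92,   95,
         98]))
```

Emit:
carry_out(series=[[0,0,-4,0,0.05],[0,0,-4,0,0.05],[0,0,-4,0,0.05],[0,0,-4,0,0.05],[0,0,-3.9,0,0.05]])

```text
clock: 2.15
eef_pos: [0.5173, -0.164, 0.0311]
ee_rot: [3.141, 0.001, 2.936]
ft_force: [1.6, 0.5, 0.3]
gripper_width: 0.479
grasp_force: 0.0
```

Emit:
carry_out(series=[[0.78,-0.16,0,0,0.05],[0.78,-0.16,0,0,0.05],[0.59,-0.12,0,0,0.05],[0.59,-0.12,0,0,0.05],[0.39,-0.08,0,0,0.05]])

```text
clock: 2.65
eef_pos: [0.5506, -0.1693, 0.0339]
ee_rot: [3.141, 0.002, 2.937]
ft_force: [-1.2, 0.7, 2.1]
gripper_width: 0.478
grasp_force: 0.7
```

Emit:
carry_out(series=[[0.2,-0.04,0,0,0.05],[0.2,-0.04,0,0,0.05],[0,0,0,0,0.05]])

```text
clock: 2.95
eef_pos: [0.5535, -0.1699, 0.0326]
ee_rot: [3.142, 0.001, 2.938]
ft_force: [-0.5, -0.1, -0.4]
gripper_width: 0.478
grasp_force: 0.0
```

```bash
python3 - <<'E'
from h import *
s=snap("wrist"); tops(s,400); s=snap("top"); tops(s)
E
```

```text
px [523 119  37  93] n 1868 xy 521 -78 size 30 12 longdir 0.1 z 0.064
px [188 276 189  96] n 6940 xy 558 -170 size 65 39 longdir 78.3 z 0.066
px [21  0 49  6] n 139 xy 1217 695 size 158 13 longdir -90.0 z 0.066
px [300 232   6  13] n 62 xy 506 -56 size 31 13 longdir -1.0 z 0.066
```

Emit:
carry_out(series=[[0.15,-0.03,0,0,0.05],[0.15,-0.03,0,0,0.05],[0.1,-0.02,0,0,0.05],[0,0,0,0,0.05]])

```text
clock: 3.45
eef_pos: [0.5549, -0.1704, 0.0318]
ee_rot: [-3.141, -0.004, 2.937]
ft_force: [-7.0, 3.1, 4.4]
gripper_width: 0.473
grasp_force: 3.7
```

Emit:
carry_out(series=[[-0.98,0.2,0,0,0.05],[0,0,3,0,0.6],[0,0,4,8.5,0.6],[0.4,-1,2,8.5,0.6],[0.4,-1,0,8.5,0.6]])

```text
clock: 3.95
eef_pos: [0.5578, -0.1889, 0.1264]
ee_rot: [-3.139, 0.007, -2.893]
ft_force: [-0.3, -0.0, -0.4]
gripper_width: 0.198
grasp_force: 0.0
```

Emit:
carry_out(series=[[0.4,-1,0,8.5,0.6],[0.4,-1,0,8.5,0.6],[0.4,-1,0,8.5,0.6],[0.4,-1,0,8.5,0.6],[0.4,-0.7,0,8.5,0.6]])

```text
clock: 4.45
eef_pos: [0.5755, -0.2362, 0.1223]
ee_rot: [-3.141, 0.0, -2.153]
ft_force: [0.1, 0.1, -0.2]
gripper_width: 0.199
grasp_force: 0.0
```

Emit:
carry_out(series=[[0.3,-0.2,0,8.5,0.6],[0,0,0,8.5,0.6],[0,0,0,5,0.6],[0,0,0,0,0.6]])

```text
clock: 4.85
eef_pos: [0.5783, -0.2376, 0.1222]
ee_rot: [-3.141, 0.0, -1.774]
ft_force: [0.7, -0.2, -0.6]
gripper_width: 0.198
grasp_force: 0.0
```

```bash
python3 - <<'E'
from h import *
s=snap("wrist"); tops(s,400); print(monitor.observe()["joints"]); s=snap("top"); tops(s)
E
```

```text
px [250 260  64 106] n 4747 xy 591 -182 size 77 42 longdir 78.4 z 0.066
[-7.80309762e-02  3.64810189e-01 -2.44103754e-01  1.32075586e-05
 -9.61269858e-01 -1.28210555e-01]
px [ 4  2 27  6] n 90 xy 1217 787 size 89 13 longdir 89.8 z 0.067
px [229 176  43  53] n 1677 xy 601 74 size 126 102 longdir -11.9 z 0.066
px [349 197  16  21] n 265 xy 584 -197 size 52 39 longdir -2.2 z 0.067
```

Emit:
carry_out(series=[[0,0,-4,0,0.6],[0,0,-3,0,0.6],[0,0,-2,0,0.6],[0.1,0.49,0,0,0.6],[0.1,0.49,0,0,0.6]])

```text
clock: 5.45
eef_pos: [0.5807, -0.2277, 0.0326]
ee_rot: [3.141, -0.0, -1.776]
ft_force: [0.1, -0.1, 0.5]
gripper_width: 0.205
grasp_force: 0.3
```

Emit:
carry_out(series=[[0.2,0.98,0,0,0.6],[0.2,0.98,0,0,0.6],[0.2,0.98,0,0,0.6],[0.2,0.98,0,0,0.6],[0.2,0.98,0,0,0.6]])

```text
clock: 5.95
eef_pos: [0.5909, -0.1779, 0.0328]
ee_rot: [-3.141, 0.0, -1.775]
ft_force: [-0.7, -1.3, 0.7]
gripper_width: 0.202
grasp_force: 0.7
```

```bash
python3 - <<'E'
from h import *
s=snap("wrist"); save(s,"w2"); tops(s,400)
E
```

```text
px [214 275 135  97] n 4300 xy 593 -173 size 46 39 longdir -12.5 z 0.066
```

View pics/w2.png

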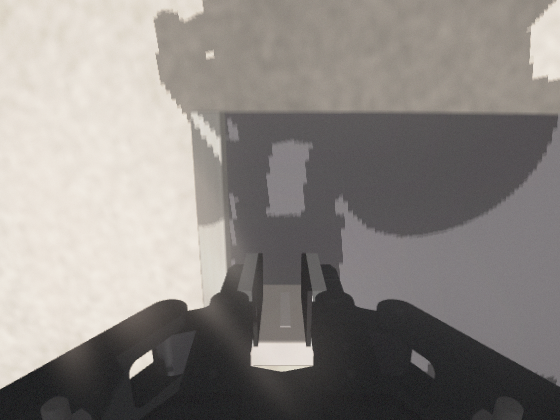

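The wrist camera now looks back along -y. A's top edge sits flush between the fingers at (282,355), and the rail is at the left. I'll continue the slide.

Emit:
carry_out(series=[[0.2,0.98,0,0,0.6],[0.2,0.98,0,0,0.6],[0.2,0.98,0,0,0.6],[0.2,0.98,0,0,0.6],[0.2,0.98,0,0,0.6]])

```text
clock: 6.5
eef_pos: [0.6005, -0.129, 0.0323]
ee_rot: [3.142, -0.0, -1.775]
ft_force: [-0.7, -1.2, 0.9]
gripper_width: 0.203
grasp_force: 0.7
```

Emit:
carry_out(series=[[0.2,0.98,0,0,0.6],[0.2,0.98,0,0,0.6],[0.2,0.98,0,0,0.6],[0.2,0.98,0,0,0.6],[0.2,0.98,0,0,0.6]])

```text
clock: 7.0
eef_pos: [0.6105, -0.08, 0.0322]
ee_rot: [3.141, -0.0, -1.775]
ft_force: [0.9, -0.5, 0.1]
gripper_width: 0.198
grasp_force: 0.6
```

Emit:
carry_out(series=[[0.14,0.69,0,0,0.6],[0.1,0.49,0,0,0.6],[0.1,0.49,0,0,0.6],[0.06,0.29,0,0,0.6]])

```text
clock: 7.4
eef_pos: [0.6144, -0.0609, 0.0323]
ee_rot: [3.142, -0.0, -1.775]
ft_force: [-0.9, -0.9, 0.8]
gripper_width: 0.199
grasp_force: 0.5
```

```bash
python3 - <<'E'
from h import *
s=snap("top"); tops(s); save(s,"t2",(160,280,200,400),4)
E
```

```text
px [21  0 49  6] n 145 xy 1217 694 size 157 15 longdir 88.6 z 0.066
px [ 0  3 20  5] n 69 xy 1217 812 size 66 12 longdir 88.4 z 0.067
px [279 197  19   9] n 104 xy 604 -21 size 48 19 longdir 79.8 z 0.066
px [243 202  29  27] n 533 xy 571 63 size 71 68 longdir -11.1 z 0.067
px [282 221  29  32] n 563 xy 509 -39 size 75 49 longdir -27.3 z 0.067
```

Emit:
carry_out(series=[[0.06,0.29,0,0,0.6],[0.06,0.29,0,0,0.6],[0.06,0.29,0,0,0.6],[0.04,0.2,0,0,0.6],[0.02,0.1,0,0,0.6]])

```text
clock: 7.95
eef_pos: [0.6168, -0.0494, 0.0323]
ee_rot: [3.142, 0.0, -1.775]
ft_force: [-0.5, -1.7, -0.1]
gripper_width: 0.197
grasp_force: 0.4
```

Emit:
carry_out(series=[[0.02,0.1,0,0,0.6],[0.02,0.1,0,0,0.6],[0,0,0,0,0.6]])

```text
clock: 8.25
eef_pos: [0.6172, -0.0474, 0.0323]
ee_rot: [-3.142, 0.0, -1.775]
ft_force: [0.0, 0.7, 0.4]
gripper_width: 0.198
grasp_force: 0.0
```

Emit:
carry_out(series=[[0.02,0.1,0,0,0.6],[0.02,0.1,0,0,0.6],[0.02,0.1,0,0,0.6],[0,0,0,0,0.6]])

```text
clock: 8.65
eef_pos: [0.6178, -0.0444, 0.0323]
ee_rot: [-3.142, 0.0, -1.775]
ft_force: [0.1, -0.3, -0.3]
gripper_width: 0.2
grasp_force: 0.1
```

Emit:
carry_out(series=[[0.02,0.1,0,0,0.6],[0.02,0.1,0,0,0.6],[0,0,0,0,0.6]])

```text
clock: 8.95
eef_pos: [0.618, -0.043, 0.0323]
ee_rot: [3.141, -0.001, -1.775]
ft_force: [-0.7, -3.8, 0.5]
gripper_width: 0.201
grasp_force: 2.0
```

Emit:
carry_out(series=[[0.02,0.1,0,0,0.6],[0,0,0,0,0.6]])

```text
clock: 9.15
eef_pos: [0.6179, -0.0429, 0.0323]
ee_rot: [3.141, -0.002, -1.775]
ft_force: [-0.2, -9.0, 1.3]
gripper_width: 0.193
grasp_force: 4.4
```

Emit:
carry_out(series=[[-0.1,-0.49,0,0,0.6],[-0.2,-0.98,1,0,0.6],[0,0,4,0,0.6],[0,0,4.5,0,0.05],[-2.4,-0.8,0,0,0.05]])

```text
clock: 9.65
eef_pos: [0.5973, -0.0639, 0.1345]
ee_rot: [-3.13, 0.003, -1.773]
ft_force: [-0.7, -0.3, 0.6]
gripper_width: 0.476
grasp_force: 0.0
```

Emit:
carry_out(series=[[-3.1,-1,0,0,0.05],[-3.1,-1,0,0,0.05],[-3.1,-0.9,0,0,0.05],[0,0,0,0,0.05]])

```text
clock: 10.05
eef_pos: [0.4948, -0.0942, 0.1282]
ee_rot: [3.141, 0.001, -1.776]
ft_force: [1.4, -0.6, 0.3]
gripper_width: 0.476
grasp_force: 0.0
```

```bash
python3 - <<'E'
from h import *
s=snap("top"); tops(s); save(s,"t3",(160,280,200,350),5)
E
```

```text
px [ 9  1 21  6] n 73 xy 1218 780 size 68 14 longdir 88.0 z 0.067
px [230 176  64  42] n 1777 xy 603 49 size 150 113 longdir 78.2 z 0.066
```

View pics/t3.png

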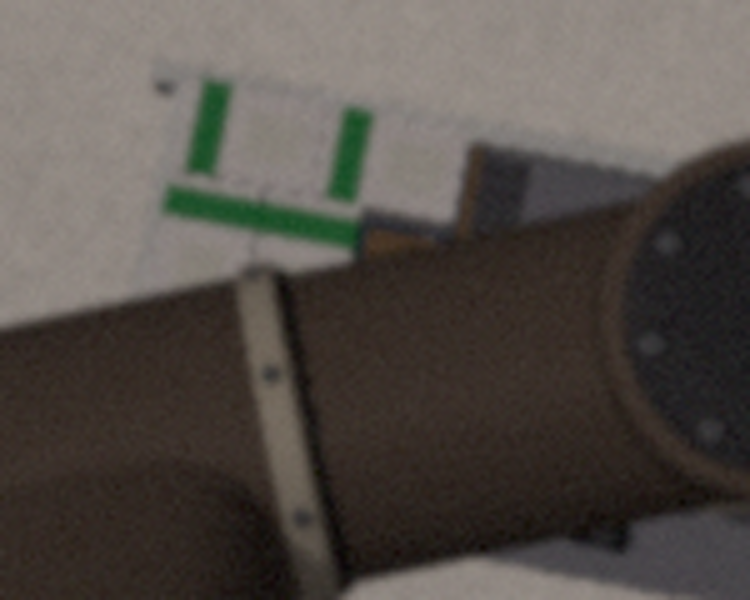

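A is snug, square against the rail and the laid far carton: the far row reads 150 mm long at 78.2°, with green bands at (208,128) and (350,155). Now B.

Emit:
carry_out(series=[[0,0,-4,0,0.05],[0,0,-3.5,0,0.05],[0,0,-2,0,0.05],[0.1,0.49,0,0,0.05],[0.14,0.69,0,0,0.05]])

```text
clock: 10.6
eef_pos: [0.5018, -0.0812, 0.0328]
ee_rot: [-3.141, -0.0, -1.775]
ft_force: [-0.3, -0.5, -0.6]
gripper_width: 0.472
grasp_force: 0.2
```

Emit:
carry_out(series=[[0.14,0.69,0,0,0.05],[0.14,0.69,0,0,0.05],[0.14,0.69,0,0,0.05],[0.14,0.69,0,0,0.05],[0.14,0.69,0,0,0.05]])

```text
clock: 11.1
eef_pos: [0.508, -0.0463, 0.0327]
ee_rot: [-3.141, 0.0, -1.775]
ft_force: [0.6, -0.7, -0.0]
gripper_width: 0.472
grasp_force: 0.6
```

Emit:
carry_out(series=[[0.14,0.69,0,0,0.05],[0.1,0.49,0,0,0.05],[0.1,0.49,0,0,0.05],[0,0,0,0,0.05]])

```text
clock: 11.5
eef_pos: [0.5114, -0.0296, 0.0322]
ee_rot: [-3.141, 0.0, -1.774]
ft_force: [-0.2, -0.1, 0.3]
gripper_width: 0.473
grasp_force: 0.0
```

Emit:
carry_out(series=[[-0.1,-0.49,0,0,0.05],[-0.2,-0.98,1,0,0.05],[0,0,4,-5,0.05],[0,0,4.5,-8.5,0.6],[-1,0,0,-8.5,0.6]])

```text
clock: 12.0
eef_pos: [0.5023, -0.0454, 0.1337]
ee_rot: [-3.134, 0.007, -2.164]
ft_force: [-0.1, 0.9, -1.0]
gripper_width: 0.203
grasp_force: 0.0
```

Emit:
carry_out(series=[[-1.2,1,0,-8.5,0.6],[-1,1,0,-8.5,0.6],[-1,1,0,-8.5,0.6],[-1,1,0,-8.5,0.6],[0,1,0,-8.5,0.6]])

```text
clock: 12.5
eef_pos: [0.4548, 0.0043, 0.128]
ee_rot: [3.141, 0.0, -2.908]
ft_force: [0.1, -0.7, -0.2]
gripper_width: 0.199
grasp_force: 0.0
```

Emit:
carry_out(series=[[0,1,0,-8.5,0.6],[0,0.5,0,-8.5,0.6],[0,0,0,-8.5,0.6],[0,0,0,0,0.6]])

```text
clock: 12.9
eef_pos: [0.4561, 0.0194, 0.1279]
ee_rot: [3.141, 0.0, 2.935]
ft_force: [0.2, -0.6, -0.4]
gripper_width: 0.198
grasp_force: 0.0
```

```bash
python3 - <<'E'
from h import *
s=snap("wrist"); tops(s,400); save(s,"w3"); s=snap("top"); tops(s)
E
```

```text
px [250 258  64 104] n 4551 xy 513 8 size 77 44 longdir -11.9 z 0.066
px [ 9  2 20  5] n 69 xy 1219 781 size 65 14 longdir -89.7 z 0.067
px [229 176  65  49] n 2060 xy 596 50 size 150 126 longdir 78.2 z 0.066
```

View pics/w3.png

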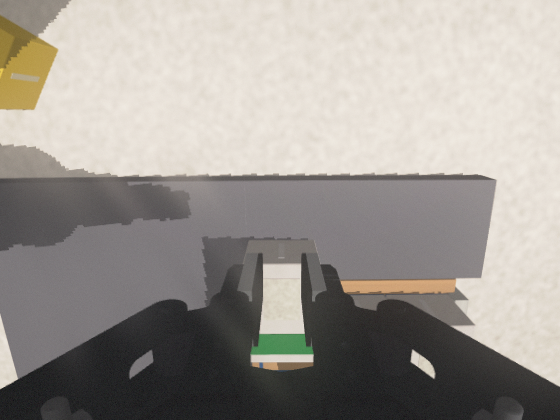

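B is square (-11.9°), with its near end at (282,250), its green-band end at (282,347), and about 7 mm of side clearance. The yellow look-alike at (25,65) is untouched. Next push is in +x.

Emit:
carry_out(series=[[0,0,-4,0,0.6],[0,0,-3.5,0,0.6],[0,0,-2,0,0.6],[0.59,-0.12,0,0,0.6],[0.69,-0.14,0,0,0.6]])

```text
clock: 13.5
eef_pos: [0.4696, 0.0171, 0.0328]
ee_rot: [-3.141, -0.0, 2.94]
ft_force: [-0.9, 0.5, 0.1]
gripper_width: 0.198
grasp_force: 0.0
```

Emit:
carry_out(series=[[0.69,-0.14,0,0,0.6],[0.69,-0.14,0,0,0.6],[0.69,-0.14,0,0,0.6],[0.69,-0.14,0,0,0.6],[0.59,-0.12,0,0,0.6]])

```text
clock: 14.0
eef_pos: [0.5032, 0.0105, 0.0326]
ee_rot: [3.141, 0.0, 2.937]
ft_force: [-0.7, 0.4, 0.4]
gripper_width: 0.194
grasp_force: 0.6
```

Emit:
carry_out(series=[[0.3,-0.06,0,0,0.6],[0.2,-0.04,0,0,0.6],[0.1,-0.02,0,0,0.6],[0,0,0,0,0.6]])

```text
clock: 14.4
eef_pos: [0.5086, 0.0095, 0.0323]
ee_rot: [3.142, 0.0, 2.938]
ft_force: [-0.2, 0.3, -0.2]
gripper_width: 0.2
grasp_force: 0.0
```

Emit:
carry_out(series=[[0.1,-0.02,0,0,0.6],[0.1,-0.02,0,0,0.6],[0.1,-0.02,0,0,0.6],[0,0,0,0,0.6]])

```text
clock: 14.8
eef_pos: [0.5117, 0.0089, 0.0323]
ee_rot: [3.142, 0.0, 2.937]
ft_force: [-0.2, 0.1, -0.5]
gripper_width: 0.204
grasp_force: 0.1
```

Emit:
carry_out(series=[[0.1,-0.02,0,0,0.6],[0,0,0,0,0.6]])

```text
clock: 15.0
eef_pos: [0.5126, 0.0086, 0.0323]
ee_rot: [3.142, 0.0, 2.937]
ft_force: [-0.2, -0.5, -0.4]
gripper_width: 0.203
grasp_force: 0.1
```

Emit:
carry_out(series=[[0.1,-0.02,0,0,0.6],[0,0,0,0,0.6]])

```text
clock: 15.2
eef_pos: [0.5136, 0.0084, 0.0323]
ee_rot: [3.142, 0.0, 2.937]
ft_force: [0.1, 0.0, 0.5]
gripper_width: 0.202
grasp_force: 0.1
```

Emit:
carry_out(series=[[0.1,-0.02,0,0,0.6],[0,0,0,0,0.6]])

```text
clock: 15.4
eef_pos: [0.5143, 0.0082, 0.0323]
ee_rot: [-3.141, -0.0, 2.937]
ft_force: [-1.4, -0.1, 1.2]
gripper_width: 0.197
grasp_force: 0.9
```

Emit:
carry_out(series=[[-0.49,0.1,0,0,0.6],[-0.49,0.1,1,0,0.6],[0,0,4,5,0.6],[0,0,4.5,8.5,0.05],[0.6,-0.5,0,8.5,0.05]])

```text
clock: 15.9
eef_pos: [0.5138, 0.0064, 0.1341]
ee_rot: [3.141, 0.011, -2.954]
ft_force: [0.7, 0.1, 0.4]
gripper_width: 0.473
grasp_force: 0.0
```

Emit:
carry_out(series=[[1,-1,0,8.5,0.05],[1,-1,0,8.5,0.05],[1,-1,0,8.5,0.05],[1.1,-1,0,8.5,0.05],[0,-1,0,8.5,0.05]])

```text
clock: 16.4
eef_pos: [0.5527, -0.045, 0.1282]
ee_rot: [-3.14, 0.001, -2.214]
ft_force: [-0.0, -0.6, 1.1]
gripper_width: 0.477
grasp_force: 0.0
```

Emit:
carry_out(series=[[0,-0.4,0,8.5,0.05],[0,0,0,8.5,0.05],[0,0,0,8.5,0.05],[0,0,0,0,0.05]])

```text
clock: 16.8
eef_pos: [0.5515, -0.0487, 0.1281]
ee_rot: [-3.141, 0.0, -1.773]
ft_force: [-0.2, 0.1, 1.0]
gripper_width: 0.474
grasp_force: 0.0
```

```bash
python3 - <<'E'
from h import *
s=snap("wrist"); tops(s,400); s=snap("top"); tops(s)
E
```

```text
px [221 257 116 115] n 10827 xy 567 11 size 86 79 longdir 78.4 z 0.066
px [146 268  52  44] n 1594 xy 630 -22 size 34 31 longdir -11.3 z 0.066
px [27  0 39  5] n 114 xy 1218 691 size 125 12 longdir 89.8 z 0.066
```

Emit:
carry_out(series=[[0,0,-4,0,0.05],[0,0,-3.5,0,0.05],[0,0,-2,0,0.05],[0.1,0.49,0,0,0.05],[0.1,0.49,0,0,0.05]])

```text
clock: 17.4
eef_pos: [0.554, -0.0386, 0.0328]
ee_rot: [3.141, -0.0, -1.777]
ft_force: [-0.2, -0.3, 0.5]
gripper_width: 0.474
grasp_force: 0.0
```

Emit:
carry_out(series=[[0.06,0.29,0,0,0.05],[0.04,0.2,0,0,0.05],[0.02,0.1,0,0,0.05],[0,0,0,0,0.05]])

```text
clock: 17.8
eef_pos: [0.5553, -0.0328, 0.033]
ee_rot: [-3.14, 0.001, -1.775]
ft_force: [0.3, 0.8, -0.7]
gripper_width: 0.475
grasp_force: 0.0
```

Emit:
carry_out(series=[[0.02,0.1,0,0,0.05],[0.02,0.1,0,0,0.05],[0,0,0,0,0.05]])

```text
clock: 18.1
eef_pos: [0.5553, -0.0311, 0.0323]
ee_rot: [3.142, -0.0, -1.775]
ft_force: [-0.3, -1.7, 0.7]
gripper_width: 0.476
grasp_force: 0.4
```

Emit:
carry_out(series=[[0.02,0.1,0,0,0.05],[0,0,0,0,0.05]])

```text
clock: 18.3
eef_pos: [0.5554, -0.0302, 0.0323]
ee_rot: [3.141, -0.0, -1.775]
ft_force: [-0.8, -2.9, 0.8]
gripper_width: 0.476
grasp_force: 1.2
```

Emit:
carry_out(series=[[0.02,0.1,0,0,0.05],[0,0,0,0,0.05]])

```text
clock: 18.5
eef_pos: [0.5553, -0.0301, 0.0323]
ee_rot: [3.141, -0.001, -1.775]
ft_force: [-0.4, -8.3, 2.9]
gripper_width: 0.478
grasp_force: 3.9
```

Contact is firm. I'll back off, rise clear and check from above.

Emit:
carry_out(series=[[-0.1,-0.49,0,0,0.05],[-0.2,-0.98,0,0,0.05],[0,0,4,0,0.05],[0,0,4,0,0.05],[0,-2,4,0,0.05]])

```text
clock: 19.0
eef_pos: [0.5525, -0.0632, 0.1535]
ee_rot: [3.141, 0.0, -1.773]
ft_force: [1.6, -0.9, -0.1]
gripper_width: 0.475
grasp_force: 0.0
```

Emit:
carry_out(series=[[-1,-4,2,0,0.05],[-1,-4,2,0,0.05],[-1,-4,0,0,0.05],[-1,-4,0,0,0.05],[-1,-4,0,0,0.05]])

```text
clock: 19.5
eef_pos: [0.5019, -0.2654, 0.1926]
ee_rot: [-3.141, 0.001, -1.775]
ft_force: [1.8, -0.4, 0.3]
gripper_width: 0.475
grasp_force: 0.0
```

```bash
python3 - <<'E'
from h import *
s=snap("top"); tops(s); save(s,"t4",(165,245,215,320),7)
s=snap("side"); save(s,"s4",(170,260,210,320),7)
E
```

```text
px [19  0 26  6] n 94 xy 1218 738 size 83 14 longdir 89.4 z 0.067
px [229 176  60  57] n 2623 xy 597 50 size 150 126 longdir 78.7 z 0.066
```

View pics/t4.png

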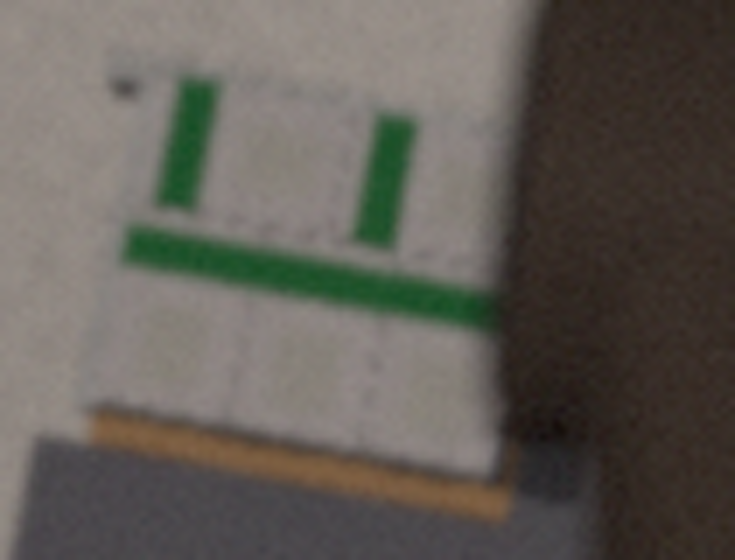

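View pics/s4.png

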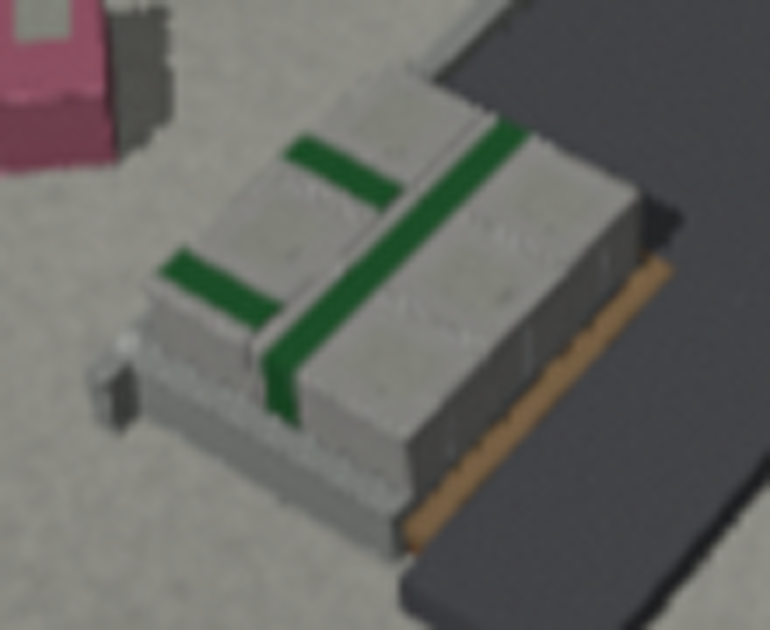

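Both pictures show five cartons in one tight block, near row flush from (90,405) to (495,475), green bands in line and the far row against the rail. The block measures 150 x 126 mm, as it should, and the gripper is clear. Handing in.

```bash
python3 -c "
from h import *
print(bot.close_job())"
```

```text
the job is handed in; nothing more can be done
None
```

I slid both waiting cartons into their places and handed the job in: the last pictures show a tight, square five-carton layer. I didn't re-measure the other cartons or the bystanders at the end; no result came back.

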